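# Reset the throttle valve of an air-blast unit

## Robot

A 7-joint arm with a two-finger parallel gripper is mounted at the origin on a cart in front of the work surface, level with it; the furniture and walls round the work are solid. World frame = base frame: x ahead of the robot, y to its left, z up, the work surface at z = 0. Lengths are in mm, angles in rad, forces in N, time in s.
With the tool pointing down it reaches from about 400 to 875 mm from the base axis. Payload 4.4 kg.
Tool frame: the origin (TCP) lies midway between the tips of the shut fingers; the grasp point (between the pads) lies 19 mm behind it (ctrl.pinch_z is the distance from the TCP to the grasp point, in mm); z points along the fingers, y is the line along which they close (so a half turn about z gives the same grasp; the last joint's range is limited). The gripper opens to 85 mm and grips with 20 to 120 N. Pads are 22 mm wide; open, the fingers measure 114 mm over their backs; the gripper's body (76 mm by 85 mm) begins 54 mm behind the grasp point. The pads swing forward as they close: fully open they stand 13 mm farther back than shut.
Start: joints at [1.069, 0.628, 0.038, 1.517, -0.027, 0.996, -0.02], TCP at [274.416, -589.248, 231.313] pointing down, gripper open.
Joint ranges: [-3.06, 3.06], [-0.37, 2.12], [-1.25, 1.32], [0.18, 2.47], [-1.1, 4.24], [0.23, 1.98], [-2.94, 2.94]. Speed limits (rad/s): [2.57, 2.57, 3.14, 3.14, 3.14, 3.14, 3.14].

## Interface

Orientations are given as [roll, pitch, yaw] about the fixed x, y, z axes, in that order (R = Rz(yaw) Ry(pitch) Rx(roll)).
In Python, from cell import read_state, cams, order, ctrl gives the robot as it stands.
- The arm moves only by the tool move_arm, never from a script. Its argument "targets" is text: rows parted by semicolons, each of 7 numbers parted by spaces: the gripper's target within -1 to 1 (fully open at 1, half-way at 0, shut at -1), then the shift along the tool's x, y, z in cm, then the turn, a rotation vector about the tool's x, y, z in degrees. A call has 1 to 5 rows; each row shifts and turns the commanded pose from where the row before left it, along the tool's axes as they then stand; what a row does not reach is not made up. A row lasts 1/12 s, in which the tool goes at most 41.7 mm and 7.16 degrees, less where a joint would pass 70% of its speed; a pose out of reach is approached as far as the arm can. A call with a gripper value outside its range is refused whole. The fingers move at their own pace and stop on an object; the grip force is fixed at half the most. Time passes only in rows, so rows that do not move let the fingers close. It gives the time, the measured TCP pose, the force, the opening and the grip force at its end, in the units of the state.
- read_state(): the state, without advancing time (a new reading comes with each control period).
- cams.get_image(name): name is "scene" or "top" or "wrist"; returns a dict with "color" (420x560x3 uint8, red, green, blue), "fovy" (degrees; the focal length in pixels is half the picture's height over the tangent of half this angle, whatever the lens; pixels are square), "cx", "cy" (the principal point, pixels), "rvec" (rotation vector, rad) and "tvec" (3), from world to camera coordinates, as OpenCV has them. Camera axes: x right, y down, z forward; pixel columns grow to the right and rows downward; lengths in mm; the calibration is good to about 2 mm. A picture is of the moment at which its call begins. There is no depth.
- order.finish_job(): hands the job in; it is judged then, once.
The state is a dict: "clock": time; "qpos": joint angles; "qd": joint speeds; "tau": joint torques, N m; "eef_pos": TCP position; "tool_rot": TCP orientation; "force": force on the tool from outside, world axes, zero at the start; "torque": the same for the moment, N m; "width": finger opening in mm; "gripper_force": force on a finger pad.
Only numpy, scipy, OpenCV 4.12 (cv2) and the standard library are available. Lean on these libraries where they do the work, as an engineer would, in place of code of your own. Each camera call takes 0.05 s, during which the arm holds its last target. There are 200 camera calls.

## Task

Reset the throttle on the air-blast unit: wind its handwheel clockwise until the gate is home on its seat, snug but not forced, then wind it back the other way until the stem itself has come up by one full turn. The wheel is worn and has a good deal of slack on its stem nut in either direction, so start counting only where the slack is taken up and the stem begins to move. Then swing the isolating lever round until it lies in line with the pipe, let go, and leave the other things on the bench where they are.

Things in the scene. Friction and masses are not known exactly. Their poses are not given: they have to be found in the camera images.
- air_unit: air-blast unit bolted to the bench: grey plate 75 x 300 x 8 mm, 21 mm steel pipe along its y axis, 45 mm above the bench; brass gate valve with dark handwheel at y = +85 mm, brass ball valve with black-sleeved lever at y = -85 mm, nozzle at the +y end (y = +200 mm), coupling plug at the -y end (y = -193 mm). Only wheel, handle, stem and lever move. Origin: centre of the plate's underside; z up
- wheel_axis (a point): point on the handwheel's vertical axis in the plane of its rim, 144 mm above the bench, fixed to the unit. Seen from above, anticlockwise opens the valve (the stem rises 1.5 mm a turn), clockwise shuts it. Moving the stem takes a steady 6 to 7 N at the crank handle (less shows once it stands still)
- handwheel: four-spoked wheel, rim circle radius 45 mm, rim 11 mm thick; origin at its centre, x axis towards the crank handle. It is loose on the stem nut: it turns with under 1 N at the crank handle through the slack (a sizeable part of a turn; it starts anywhere in it) and moves nut and stem only once that is taken up; after each reversal the whole slack must be taken up again
- handle_grip (a point): middle of the crank handle: upright black cylinder, diameter 18.4 mm, 45 mm tall, on the wheel's rim, 45 mm from the wheel's axis, reaching from 153 to 198 mm above the bench (this point: 178 mm). It spins freely on its own pin, so a hand that holds it need not turn. It may start anywhere round the wheel
- stem_top (a point): centre of the top of the valve stem, the threaded rod in the middle of the wheel: 165 mm above the bench where the gate just meets its seat; it starts 0.1 to 0.6 mm higher. On the resilient seat it sinks a little further while the force at the handle climbs by about 5.5 N for each 0.1 rad of wheel; 9 to 15 N in all is snug, over 22 N crushes the seat
- lever_axis (a point): point on the vertical axis of the isolating lever, above the ball valve, 92 mm above the bench, fixed to the unit
- lever_grip (a point): middle of the lever's black sleeve, 66 mm from the lever's axis, 92 mm above the bench; the sleeve is 52 mm long, 18 mm wide, 11 mm high (86 to 98 mm above the bench); nothing beneath its path is higher than 65 mm
- isolator_lever (a joint): angle of the lever in rad: 0 = shut, across the pipe, sleeve on the unit's -x side; grows anticlockwise seen from above to 1.57 = open, in line with the pipe, sleeve towards the coupling plug (-y), where it meets a stop. It stays where it is left; about 2.3 N at the middle of the sleeve moves it
- tape_roll: roll of tape lying flat beside the unit, 64 mm across, 18 mm high, loose; leave it. Origin: centre of its underside
- lock_cylinder: profile lock cylinder, 67 x 28 x 38 mm, loose behind the unit; leave it. Origin: centre of its underside
- oil_bottle: small oil bottle with a spout, 40 mm across, 114 mm high, loose, off the coupling plug's end; leave it. Origin: centre of its underside
- tweezers: steel tweezers lying on the bench in front of the unit, 122 x 12 x 8 mm, loose; leave them. Origin: centre of their underside

How it is judged (in metres and radians):
On the way, in this order (a step that is already met when the one before it is completed fails the run):
1. the gate has been wound home on its seat (z of stem_top in the frame of air_unit below 0.165 m), for 0.2 s.
2. the stem has come up one full turn (1.5 mm) from the seat, to within about an eighth of a turn (z of stem_top in the frame of air_unit between 0.1663 and 0.1667 m), for 0.2 s.
3. the isolating lever lies in line with the pipe (value of joint isolator_lever above 1.4 rad), for 0.2 s.
At the end, for the whole second after the job is handed in: The stem stands 1.3 to 1.7 mm above where it stands on the seat (one turn, to within about an eighth of a turn), the isolating lever is within 0.17 rad of in line with the pipe (all of step 2 and value of joint isolator_lever above 1.4 rad and velocity of joint isolator_lever below 0.05 rad/s); the robot touches nothing.
It fails at once if the seat is crushed by forcing the wheel (stem driven more than 0.08 mm past the seat) (z of stem_top in the frame of air_unit below 0.16492 m).
It fails at once if a bystander is moved by more than 20 mm (distance of any of tape_roll, lock_cylinder, oil_bottle, tweezers from where it was at the start of the episode above 0.02 m).
It also fails if it takes over 72 s, if anything falls off the work surface, if the arm or the gripper's body presses on something with over 40 N, if the wrist force passes 120 N, or if a joint passes its speed limit or range.

## Working session

There is one attempt and no reset: what is moved stays moved. The work goes in short steps, Python scripts to look and compute and a tool call to move; the robot and the scene stay as the last step left them, time stands still between calls to the robot, and variables do not carry over. Pictures are saved under pics/ and viewed, at most 10 in all, crops included, and the job is handed in when it is done.

Besides the shell and the picture viewer there is one more tool, called after "Request:" as name(argument=value, ...) on one line, values as JSON. move_arm: Moves the arm, as the interface text tells. Its arguments: {"type":"object","properties":{"targets":{"type":"string"}},"required":["targets"]}

```bash
ls; mkdir -p pics
python3 - <<'E'
from cell import read_state,cams,order,ctrl
import cv2,numpy as np
s=read_state();print(s, ctrl.pinch_z)
for n in("scene","top"):
    i=cams.get_image(n);cv2.imwrite(f"pics/{n}0.png",cv2.cvtColor(i["color"],cv2.COLOR_RGB2BGR));print(n,i["fovy"],i["cx"],i["cy"],i["rvec"],i["tvec"])
E
```

```text
pics
{'clock': 0.0, 'qpos': array([ 1.06917672,  0.62934086,  0.03841048,  1.51835928, -0.02699271,
        0.99630561, -0.02001029]), 'qd': array([-0.00141428, -0.00089613,  0.00041053, -0.00035575,  0.00026972,
       -0.00097175,  0.00071676]), 'tau': array([-1.17131763e-04, -5.63395143e+01,  1.22643359e+00, -1.93449301e+01,
        1.09739168e-02,  1.03835689e-02, -1.17087779e-05]), 'eef_pos': array([ 274.17804864, -588.65697954,  230.3947182 ]), 'tool_rot': array([-3.13969661e+00,  1.22982154e-05,  4.35838957e-01]), 'force': array([-0.30090836, -0.47587345, -0.13863389]), 'torque': array([ 0.00051161, -0.00360845, -0.03041007]), 'gripper_force': 0.0, 'width': 85.31933282220596} 18.700000000000003
scene 43.02280153328935 278.6618588040033 209.79943867356874 [ 1.3664396  -2.25121719  0.86552179] [222.28500398 430.76683876 798.69998022]
top 48.841376028873626 281.51195122192064 218.32128852375496 [ 2.16600162 -2.16794147  0.08255703] [ -14.67661994  528.86160103 1018.80645779]
```

View pics/scene0.png

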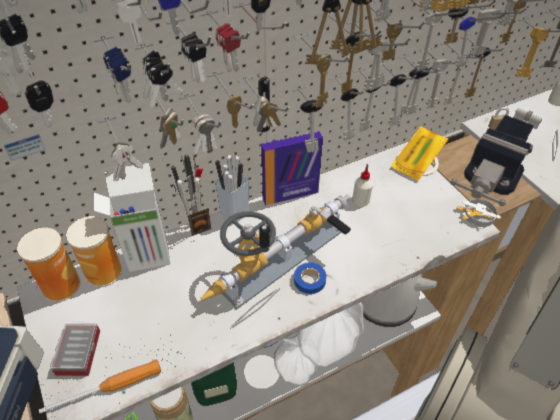

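View pics/top0.png

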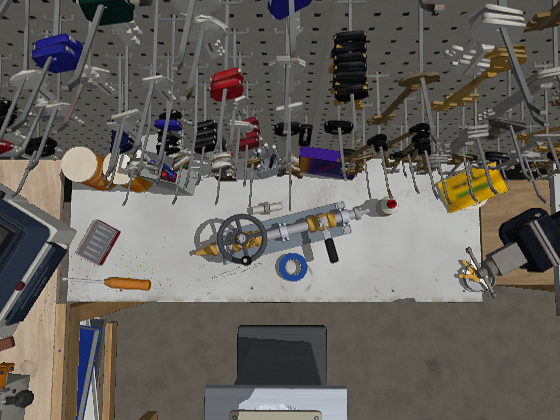

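The scene view shows the wheel hub near (247,233) with the black handle at about (265,235), and the lever sleeve at about (340,226). In the top view the wheel is near (242,239) and the lever sleeve near (332,250). I'll enlarge both.

Run:
```python
import cv2,numpy as np
a=cv2.imread("pics/scene0.png")[170:310,190:390];b=cv2.imread("pics/top0.png")[180:290,180:410]
cv2.imwrite("pics/s_c.png",cv2.resize(a,None,fx=4,fy=4,interpolation=2));cv2.imwrite("pics/t_c.png",cv2.resize(b,None,fx=3.4,fy=3.4,interpolation=2))
```

```text
(no output)
```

View pics/s_c.png

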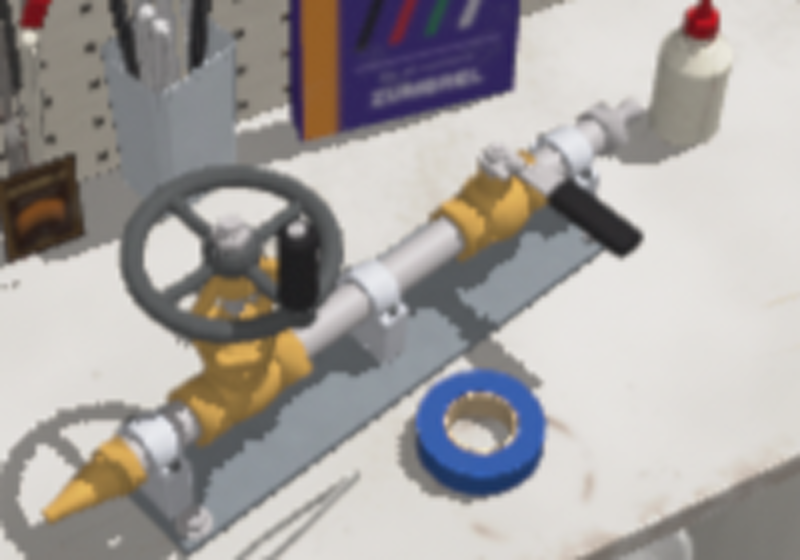

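View pics/t_c.png

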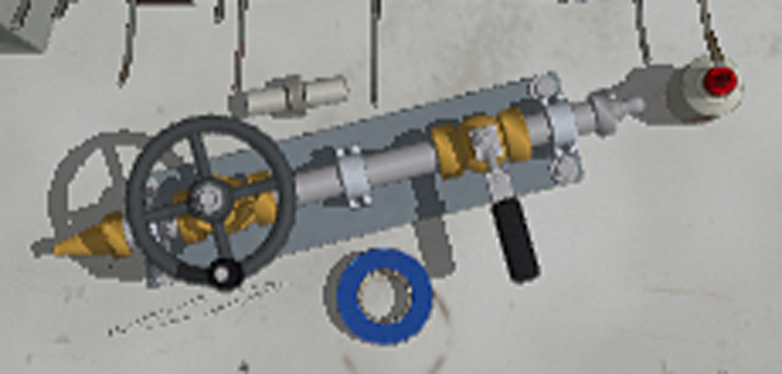

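The crops show: wheel centre s(232,253) t(211,199), handle top s(297,229) t(222,272), sleeve middle s(596,217) t(516,240), lever axis s(498,158) t(485,138), nozzle tip s(47,517) t(58,250), plug s(637,105) t(640,104).

```bash
cat > h.py <<'E'
import cv2,numpy as np
from cell import read_state,cams,order,ctrl
def P(i):
    f=210/np.tan(np.radians(i["fovy"]/2));K=np.array([[f,0,i["cx"]],[0,f,i["cy"]],[0,0,1]])
    return K@np.c_[cv2.Rodrigues(np.array(i["rvec"],float))[0],np.array(i["tvec"],float)]
def tri(P1,a,P2,b):
    X=cv2.triangulatePoints(P1,P2,np.array(a,float).reshape(2,1),np.array(b,float).reshape(2,1))[:,0];return X[:3]/X[3]
def proj(P1,X):
    p=P1@np.r_[X,1];return p[:2]/p[2]
def onz(P1,a,z):
    A=P1[:,:2]; A=np.c_[A,-np.r_[a,1]]; s=np.linalg.solve(A,-(P1[:,2]*z+P1[:,3]));return s[:2]
E
python3 - <<'E'
from h import *
S,T=P(cams.get_image("scene")),P(cams.get_image("top"))
s=lambda x,y:(190+x/4-.375,170+y/4-.375)
t=lambda x,y:(180+x/3.4-.35,180+y/3.4-.35)
for n,a,b,z in [("wheel",(232,253),(211,199),144),("handletop",(297,229),(222,272),198),("sleeve",(596,217),(516,240),92),("levax",(498,158),(485,138),98),("nozzle",(47,517),(58,250),45),("plug",(637,105),(640,104),45)]:
    print(n,tri(S,s(*a),T,t(*b)).round(1),onz(S,s(*a),z).round(1),onz(T,t(*b),z).round(1))
E
```

```text
wheel [478.9  63.3 141.3] [477.3  64.8] [478.3  62.2]
handletop [436.   51.2 196.7] [435.4  52.2] [435.6  50.3]
sleeve [ 456.1 -119.7   91.3] [ 456.  -118.6] [ 455.4 -120.6]
levax [ 519.9 -102.1   80.2] [506.9 -92.6] [ 517.9 -101.6]
nozzle [451.3 173.8  41.7] [450.2 175.6] [450.2 171.2]
plug [ 544.9 -205.4   45.6] [ 545.7 -205.2] [ 544.5 -206.1]
```

Request:
move_arm(targets="1 0 0 -1.5 0 0 5.5; 1 0 0 -1.5 0 0 5.55; 1 1.73 -3.23 0 0 0 0; 1 1.73 -3.23 0 0 0 0; 1 1.73 -3.23 0 0 0 0")

```text
clock: 0.62
eef_pos: [301.4, -481.6, 261.1]
tool_rot: [-3.142, -0.0, 0.242]
force: [1.4, 0.4, 0.3]
width: 85.0
gripper_force: 0.0
```

Request:
move_arm(targets="1 1.73 -3.23 0 0 0 0; 1 1.73 -3.23 0 0 0 0; 1 1.73 -3.23 0 0 0 0; 1 1.73 -3.23 0 0 0 0; 1 1.73 -3.23 0 0 0 0")

```text
clock: 1.03
eef_pos: [346.7, -303.4, 261.4]
tool_rot: [3.141, -0.0, 0.243]
force: [0.7, -0.1, 0.5]
width: 85.3
gripper_force: 0.0
```

Request:
move_arm(targets="1 1.73 -3.23 0 0 0 0; 1 1.73 -3.23 0 0 0 0; 1 1.73 -3.23 0 0 0 0; 1 1.73 -3.23 0 0 0 0; 1 1.73 -3.23 0 0 0 0")

```text
clock: 1.45
eef_pos: [391.8, -125.9, 261.5]
tool_rot: [3.141, -0.0, 0.243]
force: [0.9, 0.1, 0.6]
width: 85.6
gripper_force: 0.0
```

Request:
move_arm(targets="1 1.73 -3.23 0 0 0 0; 1 1.73 -3.23 0 0 0 0; 1 0 0 0 0 0 0; 1 0 0 0 0 0 0")

```text
clock: 1.78
eef_pos: [410.1, -54.5, 261.4]
tool_rot: [-3.141, -0.0, 0.248]
force: [0.4, -0.4, -0.5]
width: 85.7
gripper_force: 0.0
```

Run:
```python
from h import *
s=read_state();print(s["eef_pos"],s["tool_rot"],s["force"],s["clock"])
i=cams.get_image("wrist");W=P(i);cv2.imwrite("pics/w1.png",cv2.cvtColor(i["color"],6-2))
for X in ([436,51.5,198],[436,51.5,153],[478.5,63.5,165]):print(proj(W,X))
```

```text
[410.1220658  -54.53864745 261.36226222] [-3.14129919e+00 -2.86695243e-04  2.48386183e-01] [ 0.44563671 -0.42979627 -0.5023521 ] 1.7833
[124.81708034 147.56565323]
[150.93187138 139.05316598]
[134.98410621  76.58303954]
```

View pics/w1.png

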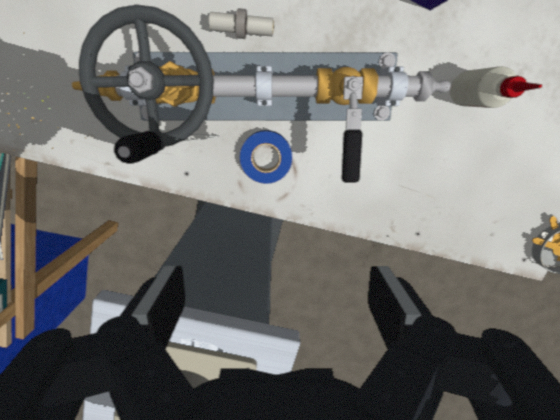

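The wrist view shows the handle top at (124,151) against the predicted (125,148), so the estimate is about 2 mm off. Next I move above it and descend.

Request:
move_arm(targets="1 1.67 -3.22 0 0 0 0; 1 1.67 -3.22 0 0 0 0; 1 1.67 -3.22 0 0 0 0; 1 0 0 0 0 0 0; 1 0 0 0 0 0 0")

```text
clock: 2.25
eef_pos: [435.4, 49.4, 261.2]
tool_rot: [3.141, 0.0, 0.244]
force: [-0.5, -0.5, -0.7]
width: 85.7
gripper_force: 0.0
```

Run:
```python
from h import *
s=read_state();print(s["eef_pos"],s["tool_rot"],s["force"],s["clock"])
i=cams.get_image("wrist");W=P(i);im=cv2.cvtColor(i["color"],4);cv2.imwrite("pics/w2.png",im)
for X in ([435.5,51.5,198],[435.5,51.5,153],[478.5,63.5,165],[478.5,63.5,144]):print(proj(W,X))
```

```text
[435.35087508  49.37403499 261.15753983] [3.14145663e+00 2.99176355e-04 2.44487523e-01] [-0.51984922 -0.49693364 -0.72885496] 2.25
[272.8467511  221.40769456]
[273.34851995 201.38366025]
[271.40214223 149.01833823]
[271.75310931 145.07490922]
```

View pics/w2.png

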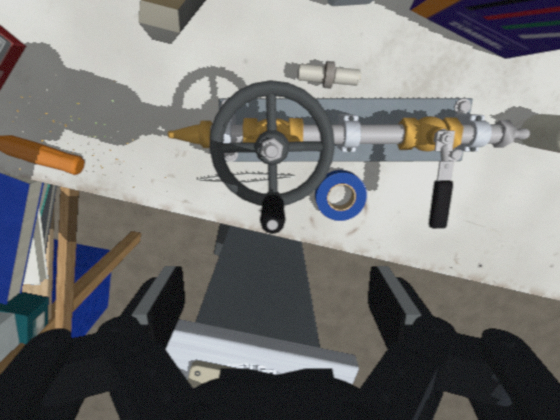

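The handle top is at (271,225) and the hub at (271,147), so the handle stands at about (433.7,52). I make that correction, descend and grip.

Request:
move_arm(targets="1 -0.14 -0.2 3 0 0 0; 1 0 0 3.2 0 0 0; 1 0 0 2.5 0 0 0; 1 0 0 1.5 0 0 0; 1 0 0 0 0 0 0")

```text
clock: 2.72
eef_pos: [430.8, 47.7, 156.8]
tool_rot: [3.141, 0.007, 0.239]
force: [-0.4, 0.1, 0.5]
width: 86.1
gripper_force: 0.0
```

Request:
move_arm(targets="-1 0 0 0 0 0 0; -1 0 0 0 0 0 0; -1 0 0 0 0 0 0; -1 0 0 0 0 0 0; -1 0 0 0 0 0 0")

```text
clock: 3.13
eef_pos: [433.9, 50.8, 160.2]
tool_rot: [3.141, -0.002, 0.243]
force: [0.4, -0.2, 0.5]
width: 25.4
gripper_force: 0.0
```

Request:
move_arm(targets="-1 0 0 0 0 0 0; -1 0 0 0 0 0 0; -1 0 0 0 0 0 0; -1 0 0 0 0 0 0; -1 0 0 0 0 0 0")

```text
clock: 3.55
eef_pos: [433.7, 50.9, 159.9]
tool_rot: [3.141, -0.001, 0.243]
force: [-1.5, 0.4, 6.6]
width: 17.0
gripper_force: 58.3
```

Run:
```python
import numpy as np
for c in range(12):
    t=np.radians(178+30*c+6*np.arange(6));p=4.5*np.c_[np.cos(t),np.sin(t)]
    print(178+30*c,"; ".join("-1 %.2f %.2f 0 0 0 0"%tuple(d) for d in np.diff(p,axis=0)))
```

```text
178 -1 0.01 -0.47 0 0 0 0; -1 0.06 -0.47 0 0 0 0; -1 0.11 -0.46 0 0 0 0; -1 0.15 -0.45 0 0 0 0; -1 0.20 -0.43 0 0 0 0
208 -1 0.24 -0.40 0 0 0 0; -1 0.28 -0.38 0 0 0 0; -1 0.32 -0.34 0 0 0 0; -1 0.36 -0.31 0 0 0 0; -1 0.39 -0.27 0 0 0 0
238 -1 0.41 -0.23 0 0 0 0; -1 0.43 -0.18 0 0 0 0; -1 0.45 -0.14 0 0 0 0; -1 0.46 -0.09 0 0 0 0; -1 0.47 -0.04 0 0 0 0
268 -1 0.47 0.01 0 0 0 0; -1 0.47 0.06 0 0 0 0; -1 0.46 0.11 0 0 0 0; -1 0.45 0.15 0 0 0 0; -1 0.43 0.20 0 0 0 0
298 -1 0.40 0.24 0 0 0 0; -1 0.38 0.28 0 0 0 0; -1 0.34 0.32 0 0 0 0; -1 0.31 0.36 0 0 0 0; -1 0.27 0.39 0 0 0 0
328 -1 0.23 0.41 0 0 0 0; -1 0.18 0.43 0 0 0 0; -1 0.14 0.45 0 0 0 0; -1 0.09 0.46 0 0 0 0; -1 0.04 0.47 0 0 0 0
358 -1 -0.01 0.47 0 0 0 0; -1 -0.06 0.47 0 0 0 0; -1 -0.11 0.46 0 0 0 0; -1 -0.15 0.45 0 0 0 0; -1 -0.20 0.43 0 0 0 0
388 -1 -0.24 0.40 0 0 0 0; -1 -0.28 0.38 0 0 0 0; -1 -0.32 0.34 0 0 0 0; -1 -0.36 0.31 0 0 0 0; -1 -0.39 0.27 0 0 0 0
418 -1 -0.41 0.23 0 0 0 0; -1 -0.43 0.18 0 0 0 0; -1 -0.45 0.14 0 0 0 0; -1 -0.46 0.09 0 0 0 0; -1 -0.47 0.04 0 0 0 0
448 -1 -0.47 -0.01 0 0 0 0; -1 -0.47 -0.06 0 0 0 0; -1 -0.46 -0.11 0 0 0 0; -1 -0.45 -0.15 0 0 0 0; -1 -0.43 -0.20 0 0 0 0
478 -1 -0.40 -0.24 0 0 0 0; -1 -0.38 -0.28 0 0 0 0; -1 -0.34 -0.32 0 0 0 0; -1 -0.31 -0.36 0 0 0 0; -1 -0.27 -0.39 0 0 0 0
508 -1 -0.23 -0.41 0 0 0 0; -1 -0.18 -0.43 0 0 0 0; -1 -0.14 -0.45 0 0 0 0; -1 -0.09 -0.46 0 0 0 0; -1 -0.04 -0.47 0 0 0 0
```

Request:
move_arm(targets="-1 0.01 -0.47 0 0 0 0; -1 0.06 -0.47 0 0 0 0; -1 0.11 -0.46 0 0 0 0; -1 0.15 -0.45 0 0 0 0; -1 0.20 -0.43 0 0 0 0")

```text
clock: 3.97
eef_pos: [433.3, 74.6, 160.0]
tool_rot: [3.141, -0.001, 0.243]
force: [0.2, -0.9, 6.9]
width: 17.3
gripper_force: 58.3
```

Request:
move_arm(targets="-1 0.24 -0.40 0 0 0 0; -1 0.28 -0.38 0 0 0 0; -1 0.32 -0.34 0 0 0 0; -1 0.36 -0.31 0 0 0 0; -1 0.39 -0.27 0 0 0 0")

```text
clock: 4.38
eef_pos: [445.0, 95.1, 160.0]
tool_rot: [3.142, -0.002, 0.243]
force: [-0.3, -0.5, 5.5]
width: 16.8
gripper_force: 58.3
```

Request:
move_arm(targets="-1 0.41 -0.23 0 0 0 0; -1 0.43 -0.18 0 0 0 0; -1 0.45 -0.14 0 0 0 0; -1 0.46 -0.09 0 0 0 0; -1 0.47 -0.04 0 0 0 0")

```text
clock: 4.8
eef_pos: [465.1, 106.9, 160.0]
tool_rot: [3.141, -0.002, 0.243]
force: [0.3, -0.1, 5.1]
width: 16.9
gripper_force: 58.4
```

Request:
move_arm(targets="-1 0.47 0.01 0 0 0 0; -1 0.47 0.06 0 0 0 0; -1 0.46 0.11 0 0 0 0; -1 0.45 0.15 0 0 0 0; -1 0.43 0.20 0 0 0 0")

```text
clock: 5.22
eef_pos: [488.4, 107.1, 160.0]
tool_rot: [3.141, -0.001, 0.243]
force: [-0.0, -0.9, 6.0]
width: 17.2
gripper_force: 58.4
```

Request:
move_arm(targets="-1 0.40 0.24 0 0 0 0; -1 0.38 0.28 0 0 0 0; -1 0.34 0.32 0 0 0 0; -1 0.31 0.36 0 0 0 0; -1 0.27 0.39 0 0 0 0")

```text
clock: 5.63
eef_pos: [506.3, 97.9, 159.8]
tool_rot: [-3.139, 0.002, 0.245]
force: [-5.2, 5.2, 8.6]
width: 16.9
gripper_force: 58.6
```

Request:
move_arm(targets="-1 0.12 0.20 0 0 0 0; -1 0.11 0.21 0 0 0 0; -1 0.10 0.21 0 0 0 0")

```text
clock: 5.88
eef_pos: [511.3, 92.9, 159.9]
tool_rot: [-3.138, 0.001, 0.245]
force: [-3.8, 5.4, 7.5]
width: 17.0
gripper_force: 58.6
```

Request:
move_arm(targets="-1 0.09 0.22 0 0 0 0; -1 0.08 0.22 0 0 0 0; -1 0.06 0.22 0 0 0 0")

```text
clock: 6.13
eef_pos: [515.4, 87.4, 159.9]
tool_rot: [-3.138, 0.001, 0.245]
force: [-4.7, 6.0, 7.1]
width: 17.6
gripper_force: 58.6
```

Request:
move_arm(targets="-1 0.05 0.23 0 0 0 0; -1 0.04 0.23 0 0 0 0")

```text
clock: 6.3
eef_pos: [517.6, 83.4, 160.0]
tool_rot: [-3.138, 0.0, 0.245]
force: [-3.0, 5.5, 6.7]
width: 16.9
gripper_force: 58.6
```

Request:
move_arm(targets="-1 0.03 0.23 0 0 0 0; -1 0.01 0.24 0 0 0 0; -1 0 0.24 0 0 0 0")

```text
clock: 6.55
eef_pos: [520.2, 76.8, 160.0]
tool_rot: [-3.138, -0.001, 0.245]
force: [-2.5, 6.2, 6.0]
width: 16.8
gripper_force: 58.5
```

Request:
move_arm(targets="-1 -0.01 0.24 0 0 0 0; -1 -0.02 0.24 0 0 0 0; -1 -0.04 0.23 0 0 0 0")

```text
clock: 6.8
eef_pos: [521.2, 73.0, 160.1]
tool_rot: [-3.134, -0.002, 0.247]
force: [-3.1, 16.5, 5.2]
width: 17.2
gripper_force: 58.8
```

The gate is seated: the force is about 16.7 N along the wind, up from a steady 6.6 N. I reverse straight away.

Request:
move_arm(targets="-1 0.04 -0.23 0 0 0 0; -1 0.02 -0.24 0 0 0 0; -1 0.01 -0.24 0 0 0 0; -1 0 -0.24 0 0 0 0")

```text
clock: 7.13
eef_pos: [520.4, 76.2, 160.1]
tool_rot: [3.141, -0.001, 0.244]
force: [-0.2, -1.2, 5.7]
width: 16.7
gripper_force: 59.0
```

Request:
move_arm(targets="-1 -0.04 -0.47 0 0 0 0; -1 -0.09 -0.46 0 0 0 0; -1 -0.14 -0.45 0 0 0 0; -1 -0.18 -0.43 0 0 0 0; -1 -0.23 -0.41 0 0 0 0")

```text
clock: 7.55
eef_pos: [508.6, 95.8, 160.1]
tool_rot: [3.141, -0.002, 0.243]
force: [0.2, -0.6, 5.6]
width: 16.8
gripper_force: 58.9
```

Request:
move_arm(targets="-1 -0.27 -0.39 0 0 0 0; -1 -0.31 -0.36 0 0 0 0; -1 -0.34 -0.32 0 0 0 0; -1 -0.38 -0.28 0 0 0 0; -1 -0.40 -0.24 0 0 0 0")

```text
clock: 7.97
eef_pos: [488.4, 107.1, 160.1]
tool_rot: [3.141, -0.002, 0.243]
force: [-0.1, 0.4, 5.8]
width: 16.9
gripper_force: 58.9
```

Request:
move_arm(targets="-1 -0.43 -0.20 0 0 0 0; -1 -0.45 -0.15 0 0 0 0; -1 -0.46 -0.11 0 0 0 0; -1 -0.47 -0.06 0 0 0 0; -1 -0.47 -0.01 0 0 0 0")

```text
clock: 8.38
eef_pos: [465.2, 106.9, 160.1]
tool_rot: [3.141, -0.003, 0.243]
force: [0.6, -1.7, 4.2]
width: 17.2
gripper_force: 58.9
```

Request:
move_arm(targets="-1 -0.47 0.04 0 0 0 0; -1 -0.46 0.09 0 0 0 0; -1 -0.45 0.14 0 0 0 0; -1 -0.43 0.18 0 0 0 0; -1 -0.41 0.23 0 0 0 0")

```text
clock: 8.8
eef_pos: [445.1, 95.3, 160.0]
tool_rot: [-3.141, -0.002, 0.244]
force: [0.1, 0.5, 5.6]
width: 17.3
gripper_force: 59.0
```

Request:
move_arm(targets="-1 -0.39 0.27 0 0 0 0; -1 -0.36 0.31 0 0 0 0; -1 -0.32 0.34 0 0 0 0; -1 -0.28 0.38 0 0 0 0; -1 -0.24 0.40 0 0 0 0")

```text
clock: 9.22
eef_pos: [433.4, 74.8, 160.0]
tool_rot: [-3.141, -0.001, 0.244]
force: [-0.8, 1.1, 6.0]
width: 17.0
gripper_force: 59.0
```

Request:
move_arm(targets="-1 -0.20 0.43 0 0 0 0; -1 -0.15 0.45 0 0 0 0; -1 -0.11 0.46 0 0 0 0; -1 -0.06 0.47 0 0 0 0; -1 -0.01 0.47 0 0 0 0")

```text
clock: 9.63
eef_pos: [433.5, 51.4, 159.9]
tool_rot: [-3.141, -0.001, 0.243]
force: [-4.4, 9.1, 6.3]
width: 16.9
gripper_force: 59.2
```

Request:
move_arm(targets="-1 0.04 0.47 0 0 0 0; -1 0.09 0.46 0 0 0 0; -1 0.14 0.45 0 0 0 0; -1 0.18 0.43 0 0 0 0; -1 0.23 0.41 0 0 0 0")

```text
clock: 10.05
eef_pos: [443.8, 32.7, 159.8]
tool_rot: [-3.139, 0.002, 0.245]
force: [-6.0, 4.1, 11.0]
width: 17.0
gripper_force: 59.5
```

```bash
cat > a.py <<'E'
from h import *
p=np.array([[433.7,50.9],[433.3,74.6],[445,95.1],[465.1,106.9],[488.4,107.1],[508.6,95.8],[520.4,76.2],[521.2,73],[433.5,51.4]])
A=np.c_[2*p,np.ones(len(p))];c=np.linalg.lstsq(A,(p**2).sum(1),rcond=None)[0];r=np.sqrt(c[2]+c[0]**2+c[1]**2)
s=read_state();q=np.vstack([p,s["eef_pos"][:2]]);d=q-c[:2]
print(c[:2],r,(13.9-np.degrees(np.arctan2(d[:,1],d[:,0])))%360)
u=d[-1]/np.linalg.norm(d[-1]);print("Frad",s["force"][:2]@u,"Fccw",s["force"][:2]@[-u[1],u[0]])
E
python3 a.py
```

```text
[477.09270345  63.35887353] 45.17600981165207 [177.88021706 208.29640521 238.58443577 268.50063714 298.3939495
 328.06337717 357.38428589   1.57001811 178.55933746 151.32053484]
Frad 1.6066053182335986 Fccw -7.07576755908436
```

The stem moves at a steady 7 N; the slack ended at a wheel angle of about 193°. Eleven more 30° calls give one stem turn beyond the seat.

Request:
move_arm(targets="-1 0.27 0.39 0 0 0 0; -1 0.31 0.36 0 0 0 0; -1 0.34 0.32 0 0 0 0; -1 0.38 0.28 0 0 0 0; -1 0.40 0.24 0 0 0 0")

```text
clock: 10.47
eef_pos: [463.2, 20.4, 159.7]
tool_rot: [-3.14, 0.005, 0.244]
force: [-6.8, 1.3, 11.2]
width: 16.9
gripper_force: 59.7
```

Request:
move_arm(targets="-1 0.43 0.20 0 0 0 0; -1 0.45 0.15 0 0 0 0; -1 0.46 0.11 0 0 0 0; -1 0.47 0.06 0 0 0 0; -1 0.47 0.01 0 0 0 0")

```text
clock: 10.88
eef_pos: [486.4, 19.2, 159.7]
tool_rot: [3.141, 0.006, 0.242]
force: [-7.2, -2.2, 12.7]
width: 16.8
gripper_force: 59.7
```

Request:
move_arm(targets="-1 0.47 -0.04 0 0 0 0; -1 0.46 -0.09 0 0 0 0; -1 0.45 -0.14 0 0 0 0; -1 0.43 -0.18 0 0 0 0; -1 0.41 -0.23 0 0 0 0")

```text
clock: 11.3
eef_pos: [507.2, 29.7, 159.8]
tool_rot: [3.139, 0.004, 0.241]
force: [-4.7, -6.0, 10.2]
width: 17.2
gripper_force: 59.5
```

Request:
move_arm(targets="-1 0.39 -0.27 0 0 0 0; -1 0.36 -0.31 0 0 0 0; -1 0.32 -0.34 0 0 0 0; -1 0.28 -0.38 0 0 0 0; -1 0.24 -0.40 0 0 0 0")

```text
clock: 11.72
eef_pos: [520.0, 49.2, 159.9]
tool_rot: [3.138, 0.002, 0.241]
force: [-1.4, -6.8, 6.7]
width: 16.9
gripper_force: 59.3
```

Request:
move_arm(targets="-1 0.20 -0.43 0 0 0 0; -1 0.15 -0.45 0 0 0 0; -1 0.11 -0.46 0 0 0 0; -1 0.06 -0.47 0 0 0 0; -1 0.01 -0.47 0 0 0 0")

```text
clock: 12.13
eef_pos: [521.2, 72.7, 160.1]
tool_rot: [3.137, -0.001, 0.241]
force: [1.7, -6.7, 5.0]
width: 17.1
gripper_force: 59.1
```

```bash
python3 a.py
```

```text
[477.09270345  63.35887353] 45.17600981165207 [177.88021706 208.29640521 238.58443577 268.50063714 298.3939495
 328.06337717 357.38428589   1.57001811 178.55933746   1.97545253]
Frad 0.29601648733569846 Fccw -6.9390709720527095
```

Request:
move_arm(targets="-1 -0.04 -0.47 0 0 0 0; -1 -0.09 -0.46 0 0 0 0; -1 -0.14 -0.45 0 0 0 0; -1 -0.18 -0.43 0 0 0 0; -1 -0.23 -0.41 0 0 0 0")

```text
clock: 12.55
eef_pos: [510.7, 93.3, 160.3]
tool_rot: [3.138, -0.005, 0.241]
force: [3.8, -4.7, 3.3]
width: 17.2
gripper_force: 58.9
```

Request:
move_arm(targets="-1 -0.27 -0.39 0 0 0 0; -1 -0.31 -0.36 0 0 0 0; -1 -0.34 -0.32 0 0 0 0; -1 -0.38 -0.28 0 0 0 0; -1 -0.40 -0.24 0 0 0 0")

```text
clock: 12.97
eef_pos: [491.5, 106.0, 160.4]
tool_rot: [3.139, -0.008, 0.242]
force: [5.8, -3.6, 0.8]
width: 17.2
gripper_force: 58.8
```

Request:
move_arm(targets="-1 -0.43 -0.20 0 0 0 0; -1 -0.45 -0.15 0 0 0 0; -1 -0.46 -0.11 0 0 0 0; -1 -0.47 -0.06 0 0 0 0; -1 -0.47 -0.01 0 0 0 0")

```text
clock: 13.38
eef_pos: [468.6, 107.6, 160.4]
tool_rot: [-3.142, -0.009, 0.243]
force: [7.8, 1.5, -1.9]
width: 17.2
gripper_force: 58.7
```

Request:
move_arm(targets="-1 -0.47 0.04 0 0 0 0; -1 -0.46 0.09 0 0 0 0; -1 -0.45 0.14 0 0 0 0; -1 -0.43 0.18 0 0 0 0; -1 -0.41 0.23 0 0 0 0")

```text
clock: 13.8
eef_pos: [447.9, 97.6, 160.3]
tool_rot: [-3.139, -0.009, 0.245]
force: [3.4, 5.7, -0.4]
width: 17.0
gripper_force: 58.8
```

Request:
move_arm(targets="-1 -0.39 0.27 0 0 0 0; -1 -0.36 0.31 0 0 0 0; -1 -0.32 0.34 0 0 0 0; -1 -0.28 0.38 0 0 0 0; -1 -0.24 0.40 0 0 0 0")

```text
clock: 14.22
eef_pos: [434.3, 77.6, 160.1]
tool_rot: [-3.139, -0.004, 0.245]
force: [-0.6, 7.7, 4.9]
width: 17.3
gripper_force: 59.2
```

Request:
move_arm(targets="-1 -0.20 0.43 0 0 0 0; -1 -0.15 0.45 0 0 0 0; -1 -0.11 0.46 0 0 0 0; -1 -0.06 0.47 0 0 0 0; -1 -0.01 0.47 0 0 0 0")

```text
clock: 14.63
eef_pos: [433.0, 53.5, 159.9]
tool_rot: [-3.139, -0.001, 0.245]
force: [-4.2, 5.4, 7.7]
width: 16.9
gripper_force: 59.5
```

Request:
move_arm(targets="-1 0 0 0 0 0 0; -1 0 0 0 0 0 0; -1 0 0 0 0 0 0")

```text
clock: 14.88
eef_pos: [433.2, 52.2, 159.9]
tool_rot: [-3.14, -0.001, 0.244]
force: [-2.8, 3.6, 7.6]
width: 17.2
gripper_force: 59.6
```

```bash
python3 a.py
```

```text
[477.09270345  63.35887353] 45.17600981165207 [177.88021706 208.29640521 238.58443577 268.50063714 298.3939495
 328.06337717 357.38428589   1.57001811 178.55933746 179.66212191]
Frad 1.8202118391964186 Fccw -4.215280992606657
```

Request:
move_arm(targets="1 0 0 0 0 0 0; 1 0 0 0 0 0 0; 1 0 0 0 0 0 0; 1 0 0 0 0 0 0; 1 0 0 0 0 0 0")

```text
clock: 15.3
eef_pos: [433.3, 50.8, 159.2]
tool_rot: [3.141, 0.0, 0.243]
force: [-0.0, 0.4, 0.3]
width: 76.6
gripper_force: 0.0
```

Request:
move_arm(targets="1 0 0 -1.5 0 0 0; 1 0 0 -2.5 0 0 0; 1 0 0 -2.5 0 0 0; 1 0 0 -1 0 0 0; 1 0 0 0 0 0 0")

```text
clock: 15.72
eef_pos: [435.0, 51.1, 236.4]
tool_rot: [3.141, -0.005, 0.243]
force: [0.6, 0.2, -0.4]
width: 85.3
gripper_force: 0.0
```

Request:
move_arm(targets="-1 -0.5 3.43 0 0 0 0; -1 -0.5 3.43 0 0 0 0; -1 -0.5 3.43 0 0 0 0; -1 -0.5 3.43 0 0 0 0; -1 0 0 0 0 0 0")

```text
clock: 16.13
eef_pos: [446.5, -94.6, 233.3]
tool_rot: [3.138, 0.002, 0.233]
force: [-0.1, -0.8, 0.7]
width: 25.8
gripper_force: 0.0
```

Request:
move_arm(targets="-1 0 0 0 0 0 0; -1 0 0 0 0 0 0; -1 0 0 0 0 0 0; -1 0 0 0 0 0 0; -1 0 0 0 0 0 0")

```text
clock: 16.55
eef_pos: [447.0, -85.8, 234.2]
tool_rot: [-3.141, 0.0, 0.245]
force: [0.2, 0.1, -0.5]
width: -0.2
gripper_force: 0.0
```

Run:
```python
from h import *
s=read_state();print(s["eef_pos"],s["tool_rot"],s["force"],s["width"])
i=cams.get_image("wrist");W=P(i);im=cv2.cvtColor(i["color"],4);cv2.imwrite("pics/w3.png",im)
for X in ([455.5,-119,98],[519,-101.8,98],[478,63.5,165],[433.2,52.2,198],[447,-86,92]):print(proj(W,X))
```

```text
[446.96183187 -85.79513146 234.20739565] [-3.14121834e+00  8.92848146e-05  2.45180523e-01] [ 0.17610531  0.08329051 -0.53600917] -0.22428563015953046
[313.85737452 192.3282215 ]
[315.2641762  117.01858968]
[ 61.6477314  122.28946005]
[ 42.72886926 207.149663  ]
[276.16302654 190.75203278]
```

View pics/w3.png

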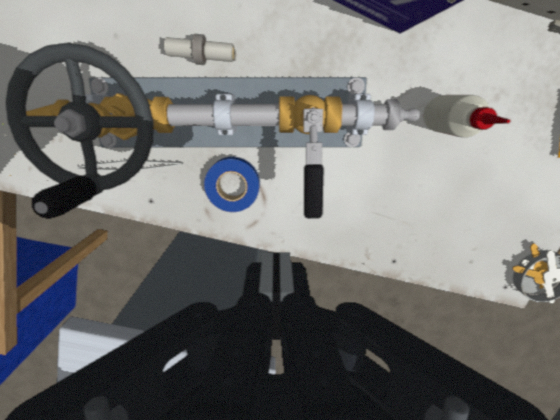

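Lever sleeve middle at (314,190) and axis at (314,117), both as predicted. I descend beside the sleeve and compute the push arc.

Request:
move_arm(targets="-1 0 0 3.5 0 0 0; -1 0 0 4 0 0 0; -1 0 0 4 0 0 0; -1 0 0 3 0 0 0; -1 0 0 0.9 0 0 0")

```text
clock: 17.02
eef_pos: [444.5, -86.0, 76.9]
tool_rot: [-3.139, 0.006, 0.244]
force: [-0.1, 0.3, -0.3]
width: -0.1
gripper_force: 0.0
```

Run:
```python
import numpy as np
f=np.radians(np.linspace(0,93,21));d=np.c_[-np.cos(f),-np.sin(f)];n=np.c_[np.sin(f),-np.cos(f)]
c=66*d-n*(9+14.5*np.cos(f)+11*np.sin(f))[:,None]
c=np.vstack([[-66,33],c]);D=np.diff(c,axis=0)/10;D[:,1]*=-1
print(";\n".join("-1 %.2f %.2f 0 0 0 0"%tuple(x) for x in D))
```

```text
-1 0.00 0.95 0 0 0 0;
-1 -0.18 0.46 0 0 0 0;
-1 -0.14 0.48 0 0 0 0;
-1 -0.11 0.50 0 0 0 0;
-1 -0.07 0.52 0 0 0 0;
-1 -0.02 0.54 0 0 0 0;
-1 0.02 0.55 0 0 0 0;
-1 0.07 0.56 0 0 0 0;
-1 0.12 0.56 0 0 0 0;
-1 0.17 0.56 0 0 0 0;
-1 0.23 0.55 0 0 0 0;
-1 0.28 0.54 0 0 0 0;
-1 0.34 0.52 0 0 0 0;
-1 0.39 0.49 0 0 0 0;
-1 0.44 0.46 0 0 0 0;
-1 0.49 0.42 0 0 0 0;
-1 0.53 0.38 0 0 0 0;
-1 0.57 0.33 0 0 0 0;
-1 0.60 0.27 0 0 0 0;
-1 0.63 0.21 0 0 0 0;
-1 0.66 0.15 0 0 0 0
```

Request:
move_arm(targets="-1 0 0.95 0 0 0 0; -1 -0.18 0.46 0 0 0 0; -1 -0.14 0.48 0 0 0 0; -1 -0.11 0.50 0 0 0 0; -1 -0.07 0.52 0 0 0 0")

```text
clock: 17.43
eef_pos: [450.3, -116.9, 81.9]
tool_rot: [3.141, -0.003, 0.243]
force: [0.2, 3.5, 0.5]
width: -0.1
gripper_force: 1.3
```

Request:
move_arm(targets="-1 -0.02 0.54 0 0 0 0; -1 0.02 0.55 0 0 0 0; -1 0.07 0.56 0 0 0 0; -1 0.12 0.56 0 0 0 0; -1 0.17 0.56 0 0 0 0")

```text
clock: 17.85
eef_pos: [459.1, -143.1, 80.3]
tool_rot: [-3.141, 0.001, 0.243]
force: [-1.1, 2.0, -0.7]
width: 0.0
gripper_force: 1.1
```

Request:
move_arm(targets="-1 0.23 0.55 0 0 0 0; -1 0.28 0.54 0 0 0 0; -1 0.34 0.52 0 0 0 0; -1 0.39 0.49 0 0 0 0; -1 0.44 0.46 0 0 0 0")

```text
clock: 18.27
eef_pos: [481.8, -163.8, 80.2]
tool_rot: [-3.141, 0.001, 0.243]
force: [-2.4, 2.6, -0.5]
width: 0.3
gripper_force: 1.2
```

Request:
move_arm(targets="-1 0.49 0.42 0 0 0 0; -1 0.53 0.38 0 0 0 0; -1 0.57 0.33 0 0 0 0")

```text
clock: 18.52
eef_pos: [500.1, -170.8, 80.2]
tool_rot: [-3.141, 0.001, 0.243]
force: [-2.7, 2.5, 1.0]
width: -0.3
gripper_force: 1.2
```

Request:
move_arm(targets="-1 0.60 0.27 0 0 0 0; -1 0.63 0.21 0 0 0 0; -1 0.3 0.07 0 0 0 0")

```text
clock: 18.77
eef_pos: [515.7, -172.5, 80.1]
tool_rot: [-3.141, 0.002, 0.243]
force: [-8.8, 0.1, 4.9]
width: 0.0
gripper_force: 3.6
```

Request:
move_arm(targets="-1 0.25 0 0 0 0 0; -1 0 0 0 0 0 0")

```text
clock: 18.93
eef_pos: [515.7, -172.5, 80.1]
tool_rot: [-3.141, 0.006, 0.242]
force: [-7.1, -0.4, 4.2]
width: -0.4
gripper_force: 3.8
```

The lever is on its stop. I back off, rise and check.

Request:
move_arm(targets="-1 -1.2 0 0 0 0 0; -1 -1.5 0 0 0 0 0; -1 0 0 -3 0 0 0; -1 -0.5 0 -4 0 0 0; -1 -1 0 -4 0 0 0")

```text
clock: 19.35
eef_pos: [479.6, -181.6, 191.6]
tool_rot: [3.141, -0.002, 0.244]
force: [1.2, -0.2, 0.9]
width: -0.1
gripper_force: 0.0
```

Request:
move_arm(targets="-1 -3 0 -4 0 0 0; -1 -3 0 -2 0 0 0; -1 -2 0 0 0 0 0; -1 0 0 0 0 0 0; -1 0 0 0 0 0 0")

```text
clock: 19.77
eef_pos: [405.7, -200.6, 244.8]
tool_rot: [3.139, -0.003, 0.241]
force: [0.5, 0.2, -0.1]
width: 0.2
gripper_force: 0.0
```

Run:
```python
from h import *
s=read_state();print(s["eef_pos"],s["force"],s["clock"])
w=cv2.cvtColor(cams.get_image("wrist")["color"],4);t=cv2.cvtColor(cams.get_image("top")["color"],4)[180:290,180:410]
t=cv2.resize(t,(600,287),interpolation=2)
cv2.imwrite("pics/e.png",np.vstack([t,cv2.resize(w,(600,450))[:300]]))
```

```text
[ 405.71823538 -200.60498122  244.75685031] [ 0.53019023  0.15359671 -0.07753653] 19.7667
```

View pics/e.png

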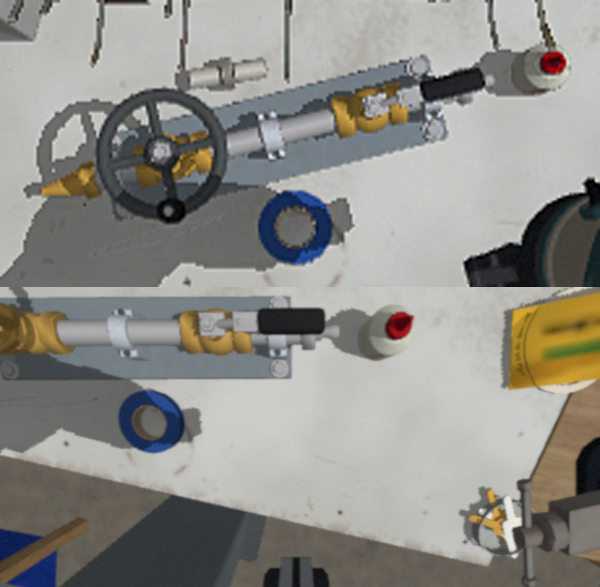

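The lever lies along the pipe, with its sleeve at (452,84) in the upper half. The wheel handle is back at its starting angle and the bystanders look undisturbed, so I hand in.

```bash
python3 -c "
from cell import order;print(order.finish_job())"
```

```text
the job is handed in; nothing more can be done
None
```

The job is handed in, but no verdict came back. I wound the gate onto its seat (about 16.7 N at the handle, a little over the 9–15 N snug range but under the 22 N limit) and backed the stem up about one turn (about 1.45 mm, judged from wheel angle and force, not measured directly). I then swung the lever to its stop in line with the pipe; the arm is clear and the last pictures show the other items undisturbed.

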